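# Turn over the drying-rack tag of the round plaster mould

## Robot

A 7-joint arm with a two-finger parallel gripper is mounted at the origin on the work surface. World frame = base frame: x ahead of the robot, y to its left, z up, the work surface at z = 0. Lengths are in m, angles in rad, forces in N, time in s.
With the tool pointing down it reaches from about 0.4 to 0.85 m from the base axis. Payload 10.4 kg.
Tool frame: the origin (TCP) lies at the very end of the fingers, on their centre line; the grasp point (between the pads) lies 19 mm behind it; z points along the fingers, y is the line along which they close (so a half turn about z gives the same grasp; the last joint's range is limited). The gripper opens to 85 mm and grips with 20 to 120 N. Pads are 22 mm wide; open, the fingers measure 114 mm over their backs; the gripper's body (76 mm by 85 mm) begins 54 mm behind the grasp point. The pads swing forward as they close: fully open they stand 13 mm farther back than shut.
Start: joints at [1.243, 0.332, -0.065, 1.46, 0.022, 1.35, -0.088], TCP at [0.188, -0.596, 0.231] pointing down, gripper open.
Joint ranges: [-2.6, 2.6], [-0.5, 2.12], [-1.47, 1.34], [0.16, 2.42], [-1.27, 4.41], [0.06, 2.06], [-2.6, 2.6]. Speed limits (rad/s): [2.22, 2.22, 2.79, 2.79, 3.14, 3.14, 3.14].

## Interface

Orientations are given as a unit quaternion [x, y, z, w].
In Python, from workcell import * gives the robot as it stands.
- The arm moves only by the tool step_arm, never from a script. Its argument "commands" is one flat list of numbers, 7 for each row, row after row: the finger opening in mm, from 0 to 85.4, then the shift along the world's x, y, z as a fraction of full scale, then the turn, a rotation vector about the world's x, y, z as a fraction of full scale. A call has exactly 10 rows; each row is the pose to reach, as a shift and turn from the pose commanded when the call began, turning the shorter way round; what a row does not reach only later rows make up. Full scale, the value 1, is 0.6 m for a shift and pi rad for a turn. A row lasts 1/8 s, in which the tool goes at most 62.5 mm and 10.7 degrees, less where a joint would pass 70% of its speed; a pose out of reach is approached as far as the arm can. A call with a number of a shift or a turn outside -1 to 1 is refused whole. A call with a gripper value outside its range is refused whole. The fingers move at their own pace and stop on an object; "squeeze" is the grip in N (left out, the last holds). Time passes only in rows, so rows that repeat a pose let the fingers close, or fill a call up. It gives the time, the measured TCP pose, the force, the opening and the grip force at its end, in the units of the state.
- get_obs(): the state, without advancing time (a new reading comes with each control period).
- camera(name): name is "side" or "top" or "wrist"; returns the picture (400x640x3 uint8, red, green, blue); there is no depth.
- camera_params(name): a dict with "mtx" (3x3 intrinsics, pixels), "extrinsics" (4x4, takes a point from world to camera coordinates); the wrist camera has in their place "tool_from_camera" (4x4, takes a point from camera to tool coordinates, whose origin is the TCP and whose axes are the flange's). Camera axes: x right, y down, z forward; pixel columns grow to the right and rows downward; lengths in m; the calibration is good to about 2 mm. A picture is of the moment at which its call begins: read the wrist's pose just before it. camera_params takes no time and is no camera call.
- hand_in(): hands the job in; it is judged then, once.
The state is a dict: "clock": time; "joint_pos": joint angles; "joint_velocities": joint speeds; "tau": joint torques, N m; "position": TCP position; "ee_rot": TCP orientation; "ft_force": force on the tool from outside, world axes, zero at the start; "torque": the same for the moment, N m; "grip_width": opening from 0.0 (shut) to 1.0 (fully open); "grasp_force": force on a finger pad.
Only numpy, scipy, OpenCV 4.12 (cv2) and the standard library are available. Lean on these libraries where they do the work, as an engineer would, in place of code of your own. Each camera call takes 0.05 s, during which the arm holds its last target. There are 200 camera calls.

## Task

The round plaster mould on the drying rack is dry: flip the hinged tag in front of it right over to the back, so that it lies flat on the rack's front board with its disc face up. Push it over smoothly with a fingertip, without pinching or flinging it, and leave the other two tags, the moulds and the putty knife as they are.

Things in the scene. Friction and masses are not known exactly. Their poses are not given: they have to be found in the camera images.
- rack: drying rack fixed to the bench: steel frame, timber top 216 mm front to back, 470 wide, 100 high. Origin on the bench under its middle; x to its back (away from the robot), y to its left, z up. Front board x -120 to -48 mm; slats behind it hold one mould in each bay, y = +140, 0, -140 mm. In front of each bay a hinged tag, axis along y at x -130, z 104 mm.
- tag_left (a joint): angle of the left (+y) tag, rad: 0 = level, sticking out to the front, three-bar (drying) face up; pi/2 = upright; pi = folded right over, flat on the front board, disc (dry) face up. Hard stops at 0 and pi; starts at 0 to 0.25. Stiff hinge: it stays at any angle it is left at and takes 0.02 to 0.07 N m to turn (about 1 N at the free edge).
- tag_left_hinge (a point): on the hinge axis at the middle of the left (+y) tag, 104 mm above the bench, fixed to the rack; axes as the rack's, hinge along y. The tag is an aluminium plate 4 mm thick, 56 mm wide (along y), its mid-plane through the axis; free air below it, but clevis and stop reach 11 mm in front of the axis.
- tag_left_edge (a point): middle of the rounded free edge of the left (+y) tag, 62 mm from its hinge axis; turns with the tag. One face of the tag has three raised bars, the other one raised disc (1 mm proud).
- tag_mid (a joint): angle of the middle tag, rad: 0 = level, sticking out to the front, three-bar (drying) face up; pi/2 = upright; pi = folded right over, flat on the front board, disc (dry) face up. Hard stops at 0 and pi; starts at 0 to 0.25. Stiff hinge: it stays at any angle it is left at and takes 0.02 to 0.07 N m to turn (about 1 N at the free edge).
- tag_mid_hinge (a point): on the hinge axis at the middle of the middle tag, 104 mm above the bench, fixed to the rack; axes as the rack's, hinge along y. The tag is an aluminium plate 4 mm thick, 56 mm wide (along y), its mid-plane through the axis; free air below it, but clevis and stop reach 11 mm in front of the axis.
- tag_mid_edge (a point): middle of the rounded free edge of the middle tag, 62 mm from its hinge axis; turns with the tag. One face of the tag has three raised bars, the other one raised disc (1 mm proud).
- tag_right (a joint): angle of the right (-y) tag, rad: 0 = level, sticking out to the front, three-bar (drying) face up; pi/2 = upright; pi = folded right over, flat on the front board, disc (dry) face up. Hard stops at 0 and pi; starts at 0 to 0.25. Stiff hinge: it stays at any angle it is left at and takes 0.02 to 0.07 N m to turn (about 1 N at the free edge).
- tag_right_hinge (a point): on the hinge axis at the middle of the right (-y) tag, 104 mm above the bench, fixed to the rack; axes as the rack's, hinge along y. The tag is an aluminium plate 4 mm thick, 56 mm wide (along y), its mid-plane through the axis; free air below it, but clevis and stop reach 11 mm in front of the axis.
- tag_right_edge (a point): middle of the rounded free edge of the right (-y) tag, 62 mm from its hinge axis; turns with the tag. One face of the tag has three raised bars, the other one raised disc (1 mm proud).
- mould_round: the round mould: white plaster tub, 110 mm across, 62 mm high, with an open hollow in the top, about 0.45 kg. It stands loose on the slats in one of the three bays, 20 mm or more behind the place where a folded tag lies; which bay changes from run to run. Origin at the centre of its underside, z up.
- mould_fluted: white plaster block 105 x 104 mm, 45 mm high, with three straight grooves in the top, about 0.5 kg. It stands loose on the slats in one of the three bays, 20 mm or more behind the place where a folded tag lies; which bay changes from run to run. Origin at the centre of its underside, z up.
- mould_tray: white plaster square 108 x 108 mm, 37 mm high, with one shallow square recess, about 0.42 kg. It stands loose on the slats in one of the three bays, 20 mm or more behind the place where a folded tag lies; which bay changes from run to run. Origin at the centre of its underside, z up.
- putty_knife: putty knife with a wooden handle, 205 mm long, 28 mm high, lying loose on the bench to the right of the rack. Origin under the ferrule; x axis towards the blade.
Mind the look-alikes: they are no part of the job. Leave any turquoise look-alike of the mould_round alone.

How it is judged:
By the outcome, as a careful person would: the job done as asked, in the order asked, and still so for the second after the job is handed in, with the robot touching nothing.
It also fails if it takes over 38 s, if anything falls off the work surface, if the arm or the gripper's body presses on something with over 40 N, if the wrist force passes 120 N, or if a joint passes its speed limit or range.

## Working session

There is one attempt and no reset: what is moved stays moved. The work goes in short steps, Python scripts to look and compute and a tool call to move; the robot and the scene stay as the last step left them, time stands still between calls to the robot, and variables do not carry over. Pictures are saved under pics/ and viewed, at most 10 in all, crops included, and the job is handed in when it is done.

Besides the shell and the picture viewer there is one more tool, called by a JSON object that holds its "op" and its "data", one argument or row to a line. step_arm: Moves the arm, as the interface text tells. Its arguments: {"type":"object","properties":{"commands":{"type":"array","items":{"type":"number"}},"squeeze":{"type":"number"}},"required":["commands"]}

```bash
mkdir -p pics; python3 - <<'E'
from workcell import *
import cv2,numpy as np
o=get_obs();print(o)
for n in("side","top"):
    im=camera(n);cv2.imwrite(f"pics/{n}0.png",im[:,:,::-1]);p=camera_params(n);print(n,np.round(p["mtx"],1).tolist(),np.round(p["extrinsics"],4).tolist())
print(camera_params("wrist"))
E
```

```text
{'clock': 0.0, 'joint_pos': array([ 1.24340551,  0.33285885, -0.06470915,  1.46091991,  0.02159392,
        1.34988154, -0.08848754]), 'joint_velocities': array([-0.00029553, -0.00057607, -0.00069203,  0.00077045, -0.00020456,
        0.0001185 , -0.00112517]), 'tau': array([-8.55841918e-04, -6.25455022e+01,  4.85322531e-02, -3.91603732e+01,
        1.61994004e-02,  1.00991849e-02,  3.35173024e-05]), 'position': array([ 0.1874535 , -0.59584919,  0.2305343 ]), 'ee_rot': array([ 9.88406984e-01,  1.51826093e-01, -1.30614770e-04, -6.73646734e-04]), 'ft_force': array([ 0.08912817, -0.1151542 ,  0.26083121]), 'torque': array([-0.02013021, -0.0121078 ,  0.04553423]), 'grasp_force': 0.0, 'grip_width': 1.0005799913200901}
side [[411.9, 0.0, 320.0], [0.0, 411.9, 190.8], [0.0, 0.0, 1.0]] [[-0.8654, -0.5011, -0.0032, 0.5201], [-0.2734, 0.4776, -0.835, 0.2467], [0.4199, -0.7217, -0.5503, 0.8041], [0.0, 0.0, 0.0, 1.0]]
top [[512.4, 0.0, 324.2], [0.0, 512.4, 203.1], [0.0, 0.0, 1.0]] [[-0.0186, -0.9998, 0.0006, -0.0097], [-0.9854, 0.0182, -0.1693, 0.5862], [0.1692, -0.0037, -0.9856, 1.1321], [0.0, 0.0, 0.0, 1.0]]
{'mtx': array([[282.01687597,   0.        , 316.7679509 ],
       [  0.        , 282.01687597, 200.13656554],
       [  0.        ,   0.        ,   1.        ]]), 'tool_from_camera': array([[-2.26437155e-04, -9.49500402e-01, -3.13765733e-01,
         8.02918129e-02],
       [ 9.99999867e-01, -3.60083693e-04,  3.67989471e-04,
         2.18482075e-04],
       [-4.62388074e-04, -3.13765608e-01,  9.49500358e-01,
        -1.43420535e-01],
       [ 0.00000000e+00,  0.00000000e+00,  0.00000000e+00,
         1.00000000e+00]])}
```

View pics/top0.png

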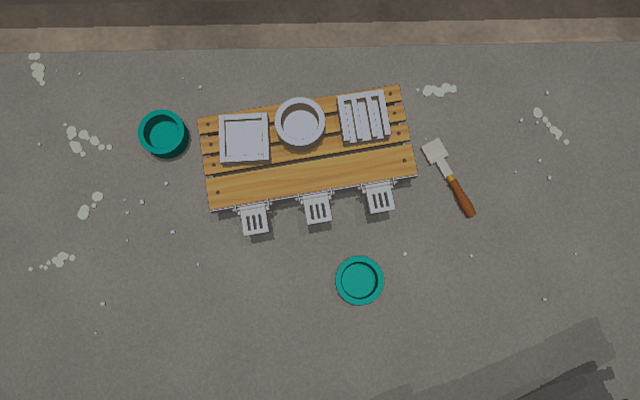

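View pics/side0.png

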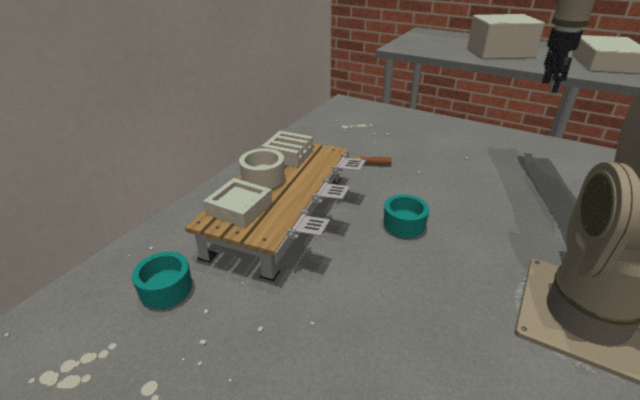

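The white round mould stands in the middle bay at top (300,122), side (262,165). The tags are at top (255,219), (317,208) and (380,197). Possible look-alikes are the turquoise tubs at top (163,133) and (360,280), plus the white tray (244,138) and the fluted block (364,117). I choose the white tub, so the middle tag at (317,208). Next I measure the rack.

```bash
cat > h.py <<'E'
import cv2,numpy as np
from workcell import *
def cast(n,uv,z):
    p=camera_params(n);E=p["extrinsics"];R=E[:3,:3];C=-R.T@E[:3,3]
    d=(R.T@np.linalg.inv(p["mtx"])@np.c_[np.atleast_2d(uv),np.ones(len(np.atleast_2d(uv)))].T).T
    return C+d*((z-C[2])/d[:,2])[:,None]
def proj(n,X):
    p=camera_params(n);E=p["extrinsics"];c=(E[:3,:3]@np.atleast_2d(X).T).T+E[:3,3];q=(p["mtx"]@c.T).T
    return q[:,:2]/q[:,2:]
E
python3 - <<'E'
from h import *
im=cv2.imread("pics/top0.png");hsv=cv2.cvtColor(im,cv2.COLOR_BGR2HSV)
m=cv2.inRange(hsv,(8,70,70),(28,255,255));m[:75]=0;m[:,425:]=0
m=cv2.morphologyEx(m,cv2.MORPH_OPEN,np.ones((3,3)))
pts=np.argwhere(m)[:,::-1].astype(float)
X=cast("top",pts,0.1)[:,:2]
r=cv2.minAreaRect((X*1000).astype(np.float32));print("timber rect mm",r,cv2.boxPoints(r).round(1).tolist())
# front board: largest component
n,l,s,c=cv2.connectedComponentsWithStats(m);k=1+np.argmax(s[1:,4])
Xb=cast("top",np.argwhere(l==k)[:,::-1].astype(float),0.1)[:,:2]*1000
rb=cv2.minAreaRect(Xb.astype(np.float32));print("board",rb)
# rack pose
b=cv2.boxPoints(r);ctr=np.array(r[0])
e=b[np.argsort(b[:,1])];yv=(e[2:].mean(0)-e[:2].mean(0));yaw=np.arctan2(-yv[0],yv[1]);print("yaw",yaw)
c,s_=np.cos(yaw),np.sin(yaw);R=np.array([[c,-s_],[s_,c]])
# timber spans x -120..96? -> centre offset
for xoff in(-0.012,0):
  o=ctr/1000-R@[xoff,0]
  for y in(.14,0,-.14):
    P=[np.r_[o+R@[x,y],.104] for x in(-.13,-.192)];print(xoff,np.round(P,4).tolist(),proj("top",P).round(1).tolist(),proj("side",P).round(1).tolist())
g=cv2.inRange(hsv,(0,0,125),(180,40,255));n,l,s,c=cv2.connectedComponentsWithStats(g)
for i in range(1,n):
    if s[i,4]>150 and s[i,1]>80:print(s[i],c[i].round(1),cast("top",c[i],.104).round(3))
A=cv2.resize(im[170:250,225:405],None,fx=4,fy=4,interpolation=2);B=cv2.resize(cv2.imread("pics/side0.png")[140:240,240:400],None,fx=4.5,fy=2.6*1.0,interpolation=2)
cv2.imwrite("pics/crop.png",np.vstack([A,B[:260]]))
E
```

```text
timber rect mm ((710.5480346679688, 18.78033447265625), (215.32131958007812, 469.0569152832031), 8.965808868408203) [[567.7000122070312, 233.6999969482422], [640.7999877929688, -229.6999969482422], [853.4000244140625, -196.10000610351562], [780.2999877929688, 267.20001220703125]]
board ((639.9307861328125, 7.603057861328125), (72.36336517333984, 468.9801330566406), 8.971504211425781)
yaw 0.15648295
-0.012 [[0.5722, 0.1387, 0.104], [0.5109, 0.129, 0.104]] [[251.9, 206.5], [256.2, 234.1]] [[299.2, 223.1], [326.2, 229.5]]
-0.012 [[0.594, 0.0004, 0.104], [0.5327, -0.0093, 0.104]] [[314.7, 195.6], [319.5, 223.0]] [[322.3, 189.8], [346.7, 194.8]]
-0.012 [[0.6158, -0.1379, 0.104], [0.5546, -0.1476, 0.104]] [[377.0, 184.7], [382.4, 212.0]] [[340.9, 163.0], [363.2, 167.1]]
0 [[0.5603, 0.1368, 0.104], [0.4991, 0.1271, 0.104]] [[252.7, 211.8], [257.0, 239.5]] [[304.3, 224.3], [331.5, 230.8]]
0 [[0.5821, -0.0015, 0.104], [0.5209, -0.0111, 0.104]] [[315.6, 200.8], [320.5, 228.4]] [[327.0, 190.7], [351.6, 195.9]]
0 [[0.604, -0.1398, 0.104], [0.5427, -0.1494, 0.104]] [[378.0, 190.0], [383.4, 217.3]] [[345.1, 163.8], [367.6, 167.9]]
[422  83  35  14 331] [438.6  89.4] [[ 0.836 -0.287  0.104]]
[ 337   89   54   54 1928] [363.2 115.9] [[ 0.776 -0.112  0.104]]
[ 275   96   50   50 1638] [299.6 122.7] [[0.762 0.032 0.104]]
[533 107  30  33 257] [547.3 122.6] [[ 0.752 -0.528  0.104]]
[ 218  112   51   51 2188] [243.7 137.6] [[0.729 0.158 0.104]]
[ 78 129  27  22 224] [ 90.7 138.9] [[0.733 0.502 0.104]]
[422 137  32  41 593] [437.3 154.8] [[ 0.682 -0.275  0.104]]
[ 69 140  17  17 156] [ 76.6 147.7] [[0.713 0.532 0.104]]
[358 179  37  35 684] [378.8 194.8] [[ 0.593 -0.141  0.104]]
[270 188  62  37 763] [314.3 205. ] [[0.573 0.001 0.104]]
[233 199  36  37 708] [253.2 216.6] [[0.55  0.136 0.104]]
[ 51 251  25  17 221] [ 61.7 258.5] [[0.466 0.548 0.104]]
```

View pics/crop.png

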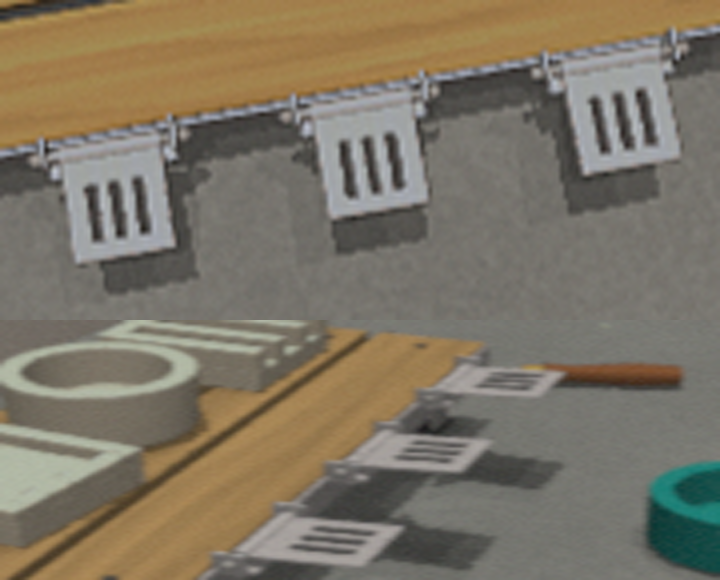

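The crop confirms it. The middle tag, about (318,207) in the full top image, shows three dark bars face up and is near level, in front of the white round tub. Predicted and seen free edge agree (319.5,223), and the measured timber is 215 x 469 mm as stated. Now I plan: closed fingers, tool pitched 45° forward along rack x, finger under the free edge.

```bash
cat > plan.py <<'E'
from h import *
from scipy.spatial.transform import Rotation as Ro
yaw=.1565;H=np.array([.594,.0004,.104]);ux=np.array([np.cos(yaw),np.sin(yaw),0]);uy=np.array([-np.sin(yaw),np.cos(yaw),0]);uz=np.array([0,0,1.])
def Rt(a):
    z=np.cos(a)*ux-np.sin(a)*uz;y=-uy;return Ro.from_matrix(np.c_[np.cross(y,z),y,z])
def W(x,z,y=0):return H+x*ux+y*uy+(z)*uz      # relative to hinge
def tcp(th,a,s=.02,half=.011,clr=.003,low=.035):
    d=np.array([np.cos(a),-np.sin(a)]);n=np.array([np.sin(a),np.cos(a)])
    t=np.array([-np.cos(th),np.sin(th)]);N=np.array([-np.sin(th),-np.cos(th)])
    if th<=a: p=.062*t+clr*N-half*n+s*d
    elif th<=np.pi/2+a: p=(.062-s)*t+clr*N-half*n
    else:
        p=low*t+clr*N+half*n
    return p
E
python3 - <<'E'
from plan import *
print("tub",cast("top",[[360,257],[360,303],[337,280],[384,280]],.06).round(3).tolist())
a=np.pi/4
for th in np.radians([-10,0,15,30,45,60,75,90,105,120,134,136,150,165,180]):
    p=tcp(th,a);print(round(np.degrees(th)),(p*1000).round(1),W(*p).round(4))
o=get_obs();R0=Ro.from_quat(o["ee_rot"])
print("rotvec/pi",((Rt(a)*R0.inv()).as_rotvec()/np.pi).round(4))
P=W(-.12,.06);print(P,((P-o["position"])/.6).round(4))
E
```

```text
tub [[0.46, -0.099, 0.06], [0.359, -0.096, 0.06], [0.41, -0.046, 0.06], [0.408, -0.151, 0.06]]
-10 [-54.2 -35.6] [ 0.5405 -0.008   0.0684]
0 [-55.6 -24.9] [ 0.539  -0.0083  0.0791]
15 [-54.3  -8.8] [ 0.5404 -0.0081  0.0952]
30 [-48.8   6.5] [ 0.5458 -0.0072  0.1105]
45 [-39.6  19.8] [ 0.5549 -0.0058  0.1238]
60 [-31.4  27.1] [ 0.563  -0.0045  0.1311]
75 [-21.5  32. ] [ 0.5727 -0.003   0.136 ]
90 [-10.8  34.2] [ 0.5834 -0.0013  0.1382]
105 [ 0.2 33.6] [5.942e-01 4.000e-04 1.376e-01]
120 [10.6 30.1] [0.6045 0.0021 0.1341]
134 [19.2 24.5] [0.613  0.0034 0.1285]
136 [30.9 34.2] [0.6245 0.0052 0.1382]
150 [36.6 27.9] [0.6301 0.0061 0.1319]
165 [40.8 19.7] [0.6343 0.0068 0.1237]
180 [42.8 10.8] [0.6363 0.0071 0.1148]
rotvec/pi [ 0.0568 -0.2437 -0.0449]
[ 0.47546654 -0.01830343  0.164     ] [ 0.48    0.9626 -0.111 ]
```

{"op": "step_arm", "data": {
  "commands": [0, 0.03, 0.06, 0, 0.003, -0.012, -0.002, 0, 0.08, 0.16, 0, 0.009, -0.036, -0.007, 0, 0.13, 0.26, 0, 0.015, -0.064, -0.012, 0, 0.18, 0.36, 0, 0.021, -0.09, -0.017, 0, 0.23, 0.46, 0, 0.027, -0.117, -0.022, 0, 0.28, 0.56, 0, 0.033, -0.144, -0.027, 0, 0.33, 0.66, 0, 0.04, -0.171, -0.032, 0, 0.38, 0.76, 0, 0.046, -0.198, -0.037, 0, 0.43, 0.86, 0, 0.052, -0.22, -0.041, 0, 0.47, 0.94, 0, 0.057, -0.244, -0.045]
}}

```text
clock: 1.35
position: [0.4599, -0.0669, 0.2329]
ee_rot: [0.924, 0.072, 0.375, -0.029]
ft_force: [3.6, -1.2, 2.4]
grip_width: 0.0
grasp_force: 0.0
```

```bash
cat > rel.py <<'E'
from plan import *
o=get_obs();R0=Ro.from_quat(o["ee_rot"]);a=np.pi/4
print("t",o["clock"],"pos",o["position"].round(4),"rot err/pi",((Rt(a)*R0.inv()).as_rotvec()/np.pi).round(4),"F",o["ft_force"].round(2),"q",o["joint_pos"].round(2))
dd=R0.as_matrix()[:,2];print("hinge-rel",np.round([(o["position"]-H)@v*1000 for v in(ux,uy,uz)],1),"axis",dd.round(3))
E
python3 rel.py; python3 - <<'E'
from plan import *
im=camera("wrist");cv2.imwrite("pics/w1.png",im[:,:,::-1])
E
```

```text
t 1.35 pos [ 0.4599 -0.0669  0.2329] rot err/pi [ 0.0008 -0.0042  0.0001] F [ 3.63 -1.21  2.36] q [ 0.79 -0.5  -0.41  2.41 -0.94  0.69 -0.45]
hinge-rel [-143.   -45.6  128.9] axis [ 0.689  0.108 -0.717]
```

{"op": "step_arm", "data": {
  "commands": [0, 0.02, 0.015, 0, 0, 0, 0, 0, 0.03, 0.03, -0.01, 0, 0, 0, 0, 0.04, 0.045, -0.02, 0, 0, 0, 0, 0.05, 0.06, -0.035, 0, 0, 0, 0, 0.055, 0.07, -0.05, 0, 0, 0, 0, 0.06, 0.08, -0.07, 0, 0, 0, 0, 0.06, 0.086, -0.09, 0, 0, 0, 0, 0.06, 0.086, -0.115, 0, 0, 0, 0, 0.06, 0.086, -0.115, 0, 0, 0, 0, 0.06, 0.086, -0.115, 0, 0, 0]
}}

```text
clock: 2.65
position: [0.5052, -0.0176, 0.1698]
ee_rot: [0.926, 0.074, 0.37, -0.031]
ft_force: [-1.1, 0.4, -0.4]
grip_width: 0.003
grasp_force: 0.0
```

```bash
python3 rel.py; python3 - <<'E'
from plan import *
im=camera("wrist");cv2.imwrite("pics/w2.png",im[:,:,::-1])
E
```

```text
t 2.65 pos [ 0.5052 -0.0176  0.1698] rot err/pi [ 0.0004 -0.0081 -0.0013] F [-1.07  0.35 -0.39] q [ 1.11 -0.4  -0.91  2.42 -1.27  0.53 -0.28]
hinge-rel [-90.5  -4.   65.8] axis [ 0.68   0.112 -0.725]
```

View pics/w2.png

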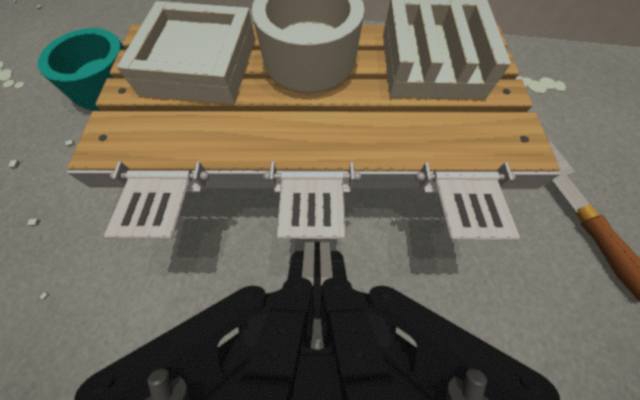

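The wrist view shows the fingertips, at (318,245), just in front of the middle tag (312,207), which lies bars up. Next I go down in front of the edge.

{"op": "step_arm", "data": {
  "commands": [0, 0.002, 0.003, -0.01, 0, 0, 0, 0, 0.002, 0.006, -0.03, 0, 0, 0, 0, 0.002, 0.006, -0.05, 0, 0, 0, 0, 0.002, 0.006, -0.07, 0, 0, 0, 0, 0.002, 0.006, -0.09, 0, 0, 0, 0, 0.002, 0.006, -0.11, 0, 0, 0, 0, 0.002, 0.006, -0.13, 0, 0, 0, 0, 0.002, 0.006, -0.15, 0, 0, 0, 0, 0.002, 0.006, -0.165, 0, 0, 0, 0, 0.002, 0.006, -0.165, 0, 0, 0]
}}

```text
clock: 3.95
position: [0.5245, -0.0136, 0.0891]
ee_rot: [0.935, 0.075, 0.346, -0.028]
ft_force: [0.7, -0.0, 0.6]
grip_width: -0.002
grasp_force: 0.0
```

```bash
python3 rel.py
```

```text
t 3.95 pos [ 0.5245 -0.0136  0.0891] rot err/pi [ 0.0035 -0.0239 -0.0011] F [ 0.72 -0.02  0.57] q [ 0.92 -0.04 -0.88  2.42 -1.27  0.17 -0.17]
hinge-rel [-70.8  -3.  -14.9] axis [ 0.643  0.104 -0.759]
```

{"op": "step_arm", "data": {
  "commands": [0, -0.01, 0.004, 0, -0.002, 0.012, 0, 0, -0.01, 0.005, -0.003, -0.004, 0.024, 0, 0, -0.01, 0.005, -0.008, -0.006, 0.036, 0, 0, -0.009, 0.005, -0.014, -0.007, 0.044, 0, 0, -0.008, 0.005, -0.02, -0.007, 0.044, 0, 0, -0.006, 0.005, -0.024, -0.007, 0.044, 0, 0, -0.006, 0.005, -0.024, -0.007, 0.044, 0, 0, -0.006, 0.005, -0.024, -0.007, 0.044, 0, 0, -0.006, 0.005, -0.024, -0.007, 0.044, 0, 0, -0.006, 0.005, -0.024, -0.007, 0.044, 0]
}}

```text
clock: 5.2
position: [0.5211, -0.0109, 0.0751]
ee_rot: [0.957, 0.076, 0.28, -0.023]
ft_force: [0.7, 0.3, 0.4]
grip_width: -0.001
grasp_force: 0.0
```

```bash
python3 rel.py; python3 - <<'E'
from plan import *
a=cv2.resize(camera("side")[:,:,::-1][110:260,230:430],None,fx=4,fy=4,interpolation=2);cv2.imwrite("pics/s3.png",a)
E
```

```text
t 5.2 pos [ 0.5211 -0.0109  0.0751] rot err/pi [ 0.0107 -0.0677 -0.0009] F [0.69 0.29 0.4 ] q [ 1.05  0.03 -1.04  2.33 -0.29  0.25 -1.14]
hinge-rel [-73.8   0.2 -28.9] axis [ 0.533  0.086 -0.842]
```

View pics/s3.png

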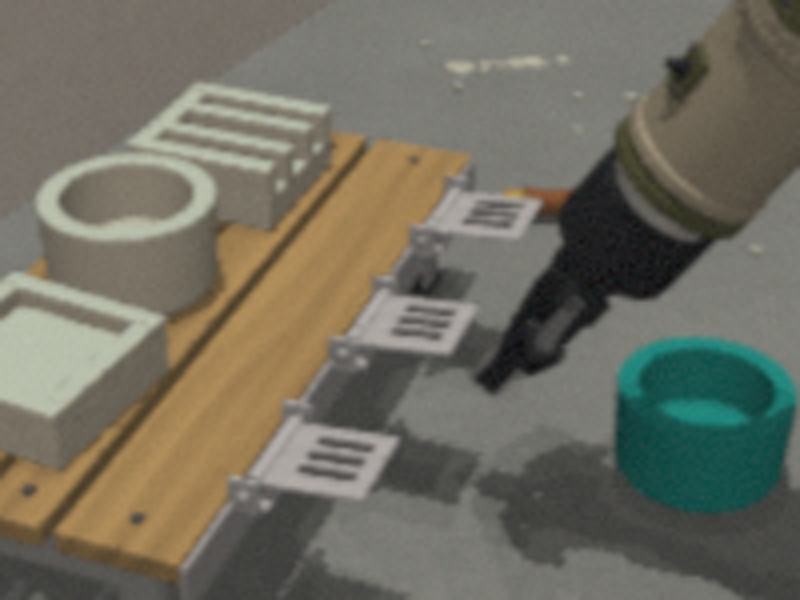

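Fingertip at side crop (490,380), clear in front of and below the middle tag's edge (470,315); all tags are still as they were. Now I work out the arc.

```bash
cat > arc.py <<'E'
from plan import *
import sys
o=get_obs();a=np.radians(float(sys.argv[1]));P0=o["position"]
for th in map(float,sys.argv[2].split(",")):
    t=np.radians(th);low=.026+.012*max(0,(t-np.pi/2-a)/(np.pi/2-a))
    p=tcp(t,a,s=.02,half=.008,low=low);w=W(*p);print(th,(p*1000).round(1),((w-P0)/.6).round(3).tolist())
w=W(-.058,-.045);print(((w-P0)/.6).round(3))
E
python3 arc.py 57.4 0,10,20,30,40,50,57,65,75,85,95,105,115,125,135,147,150,160,170,180
```

```text
0.0 [-58.  -24.2] [0.026, 0.004, 0.008]
10.0 [-57.5 -13.3] [0.027, 0.004, 0.026]
20.0 [-55.3  -2.8] [0.031, 0.004, 0.044]
30.0 [-51.2   7.2] [0.037, 0.005, 0.06]
40.0 [-45.4  16.4] [0.047, 0.007, 0.076]
50.0 [-38.1  24.4] [0.059, 0.009, 0.089]
57.0 [-32.2  29.2] [0.069, 0.01, 0.097]
65.0 [-27.2  32.5] [0.077, 0.012, 0.102]
75.0 [-20.5  35.5] [0.088, 0.013, 0.107]
85.0 [-13.4  37.3] [0.1, 0.015, 0.11]
95.0 [-6.1 37.8] [0.112, 0.017, 0.111]
105.0 [ 1.2 37. ] [0.124, 0.019, 0.11]
115.0 [ 8.3 35. ] [0.135, 0.021, 0.107]
125.0 [14.9 31.8] [0.146, 0.023, 0.101]
135.0 [20.8 27.5] [0.156, 0.024, 0.094]
147.0 [26.9 21.1] [0.166, 0.026, 0.083]
150.0 [28.6 20.4] [0.169, 0.026, 0.082]
160.0 [34.5 17.6] [0.178, 0.028, 0.078]
170.0 [40.  13.2] [0.187, 0.029, 0.07]
180.0 [44.7  7.3] [0.195, 0.03, 0.06]
[ 0.026  0.004 -0.027]
```

{"op": "step_arm", "data": {
  "commands": [0, 0.005, 0.001, -0.015, 0, 0, 0, 0, 0.015, 0.002, -0.027, 0, 0, 0, 0, 0.026, 0.004, -0.027, 0, 0, 0, 0, 0.026, 0.004, -0.018, 0, 0, 0, 0, 0.026, 0.004, -0.008, 0, 0, 0, 0, 0.026, 0.004, 0, 0, 0, 0, 0, 0.026, 0.004, 0.008, 0, 0, 0, 0, 0.026, 0.004, 0.017, 0, 0, 0, 0, 0.027, 0.004, 0.026, 0, 0, 0, 0, 0.029, 0.004, 0.035, 0, 0, 0]
}}

```text
clock: 6.5
position: [0.5381, -0.0085, 0.096]
ee_rot: [0.957, 0.076, 0.28, -0.023]
ft_force: [-0.6, 0.2, -0.6]
grip_width: 0.003
grasp_force: 0.5
```

```bash
python3 rel.py; python3 - <<'E'
from plan import *
a=cv2.resize(camera("side")[:,:,::-1][110:260,230:430],None,fx=4,fy=4,interpolation=2);cv2.imwrite("pics/s4.png",a)
E
python3 arc.py 57.4 10,20,25,30,35,40,45,50,54,57,61,65,70,75,80,85,90,95,100,105
```

```text
t 6.5 pos [ 0.5381 -0.0085  0.096 ] rot err/pi [ 0.0106 -0.0679 -0.001 ] F [-0.58  0.22 -0.62] q [ 1.05  0.02 -1.05  2.28 -0.25  0.3  -1.19]
hinge-rel [-56.6  -0.   -8. ] axis [ 0.532  0.086 -0.842]
10.0 [-57.5 -13.3] [-0.002, -0.0, -0.01]
20.0 [-55.3  -2.8] [0.001, 0.0, 0.008]
25.0 [-53.4   2.3] [0.004, 0.001, 0.016]
30.0 [-51.2   7.2] [0.008, 0.001, 0.024]
35.0 [-48.5  11.9] [0.013, 0.002, 0.032]
40.0 [-45.4  16.4] [0.018, 0.003, 0.04]
45.0 [-41.9  20.6] [0.023, 0.004, 0.046]
50.0 [-38.1  24.4] [0.03, 0.005, 0.053]
54.0 [-34.8  27.2] [0.035, 0.006, 0.058]
57.0 [-32.2  29.2] [0.039, 0.006, 0.061]
61.0 [-29.7  31. ] [0.043, 0.007, 0.064]
65.0 [-27.2  32.5] [0.048, 0.008, 0.066]
70.0 [-23.9  34.1] [0.053, 0.008, 0.069]
75.0 [-20.5  35.5] [0.059, 0.009, 0.071]
80.0 [-17.   36.5] [0.064, 0.01, 0.073]
85.0 [-13.4  37.3] [0.07, 0.011, 0.074]
90.0 [-9.7 37.7] [0.076, 0.012, 0.075]
95.0 [-6.1 37.8] [0.082, 0.013, 0.075]
100.0 [-2.4 37.6] [0.088, 0.014, 0.075]
105.0 [ 1.2 37. ] [0.094, 0.015, 0.074]
[-0.003 -0.    -0.063]
```

View pics/s4.png

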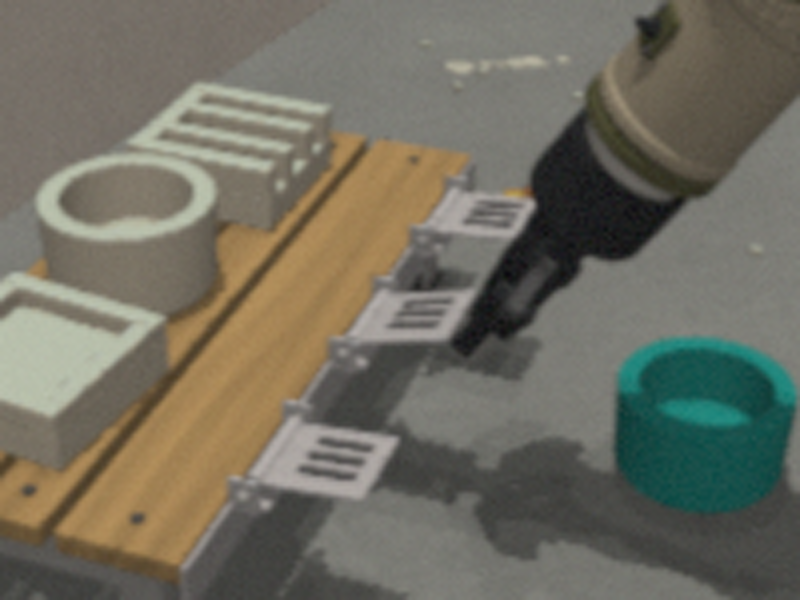

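The tag's edge (465,300) now rests on the front of the finger and has started to rise. I continue along the arc.

{"op": "step_arm", "data": {
  "commands": [0, 0.002, 0, 0.01, 0, 0, 0, 0, 0.004, 0.001, 0.017, 0, 0, 0, 0, 0.008, 0.001, 0.024, 0, 0, 0, 0, 0.013, 0.002, 0.032, 0, 0, 0, 0, 0.018, 0.003, 0.04, 0, 0, 0, 0, 0.023, 0.004, 0.046, 0, 0, 0, 0, 0.03, 0.005, 0.053, 0, 0, 0, 0, 0.035, 0.006, 0.058, 0, 0, 0, 0, 0.039, 0.006, 0.061, 0, 0, 0, 0, 0.043, 0.007, 0.064, 0, 0, 0]
}}

```text
clock: 7.8
position: [0.5642, -0.0042, 0.1343]
ee_rot: [0.957, 0.076, 0.28, -0.023]
ft_force: [-0.2, 0.1, -1.3]
grip_width: -0.001
grasp_force: 0.5
```

```bash
python3 rel.py; python3 - <<'E'
from plan import *
a=cv2.resize(camera("side")[:,:,::-1][110:260,230:430],None,fx=4,fy=4,interpolation=2);cv2.imwrite("pics/s5.png",a)
E
python3 arc.py 57.4 61,65,70,75,80,85,90,95,100,105,110,115,120
```

```text
t 7.8 pos [ 0.5642 -0.0042  0.1343] rot err/pi [ 0.0106 -0.0678 -0.001 ] F [-0.22  0.07 -1.29] q [ 1.05  0.   -1.06  2.19 -0.21  0.4  -1.24]
hinge-rel [-30.1   0.1  30.3] axis [ 0.532  0.086 -0.842]
61.0 [-29.7  31. ] [0.0, -0.0, 0.0]
65.0 [-27.2  32.5] [0.004, 0.001, 0.003]
70.0 [-23.9  34.1] [0.01, 0.001, 0.006]
75.0 [-20.5  35.5] [0.015, 0.002, 0.008]
80.0 [-17.   36.5] [0.021, 0.003, 0.01]
85.0 [-13.4  37.3] [0.027, 0.004, 0.011]
90.0 [-9.7 37.7] [0.033, 0.005, 0.012]
95.0 [-6.1 37.8] [0.039, 0.006, 0.012]
100.0 [-2.4 37.6] [0.045, 0.007, 0.012]
105.0 [ 1.2 37. ] [0.051, 0.008, 0.011]
110.0 [ 4.8 36.2] [0.057, 0.009, 0.009]
115.0 [ 8.3 35. ] [0.063, 0.01, 0.007]
120.0 [11.7 33.6] [0.068, 0.011, 0.005]
[-0.047 -0.007 -0.126]
```

View pics/s5.png

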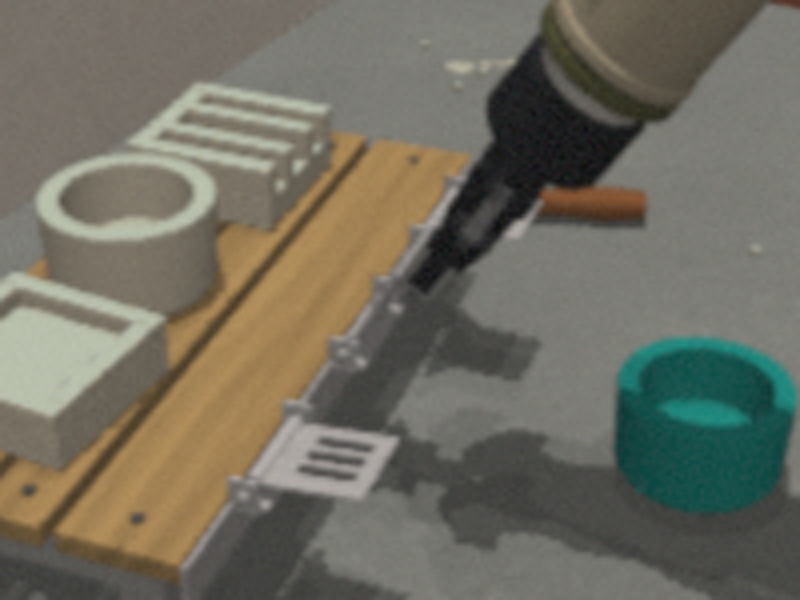

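The tag is seen edge-on from the side camera, as a line at about (370,310); that happens at θ≈53°, which fits. I continue.

{"op": "step_arm", "data": {
  "commands": [0, 0.004, 0.001, 0.003, 0, 0, 0, 0, 0.01, 0.001, 0.006, 0, 0, 0, 0, 0.015, 0.002, 0.008, 0, 0, 0, 0, 0.021, 0.003, 0.01, 0, 0, 0, 0, 0.027, 0.004, 0.011, 0, 0, 0, 0, 0.033, 0.005, 0.012, 0, 0, 0, 0, 0.039, 0.006, 0.012, 0, 0, 0, 0, 0.045, 0.007, 0.012, 0, 0, 0, 0, 0.051, 0.008, 0.011, 0, 0, 0, 0, 0.057, 0.009, 0.009, 0, 0, 0]
}}

```text
clock: 9.1
position: [0.5989, 0.0012, 0.14]
ee_rot: [0.957, 0.076, 0.281, -0.023]
ft_force: [-0.7, -1.3, 1.1]
grip_width: 0.005
grasp_force: 0.5
```

```bash
python3 rel.py; python3 - <<'E'
from plan import *
a=cv2.resize(camera("side")[:,:,::-1][110:260,230:430],None,fx=4,fy=4,interpolation=2);cv2.imwrite("pics/s6.png",a)
E
python3 arc.py 57.4 110,115,120,125,130,135,140,147,150,155,160,165,170,175,180
```

```text
t 9.1 pos [0.5989 0.0012 0.14  ] rot err/pi [ 0.0106 -0.0676 -0.001 ] F [-0.73 -1.26  1.08] q [ 0.96  0.11 -1.02  2.11  0.06  0.41 -1.49]
hinge-rel [ 5.  0. 36.] axis [ 0.533  0.086 -0.842]
110.0 [ 4.8 36.2] [-0.001, -0.0, 0.0]
115.0 [ 8.3 35. ] [0.005, 0.001, -0.001]
120.0 [11.7 33.6] [0.011, 0.002, -0.004]
125.0 [14.9 31.8] [0.016, 0.002, -0.007]
130.0 [18.  29.8] [0.021, 0.003, -0.01]
135.0 [20.8 27.5] [0.026, 0.004, -0.014]
140.0 [23.5 25. ] [0.03, 0.005, -0.018]
147.0 [26.9 21.1] [0.036, 0.005, -0.025]
150.0 [28.6 20.4] [0.038, 0.006, -0.026]
155.0 [31.6 19.2] [0.043, 0.007, -0.028]
160.0 [34.5 17.6] [0.048, 0.007, -0.03]
165.0 [37.3 15.6] [0.053, 0.008, -0.034]
170.0 [40.  13.2] [0.057, 0.009, -0.038]
175.0 [42.5 10.5] [0.061, 0.01, -0.042]
180.0 [44.7  7.3] [0.065, 0.01, -0.048]
[-0.104 -0.017 -0.135]
```

View pics/s6.png

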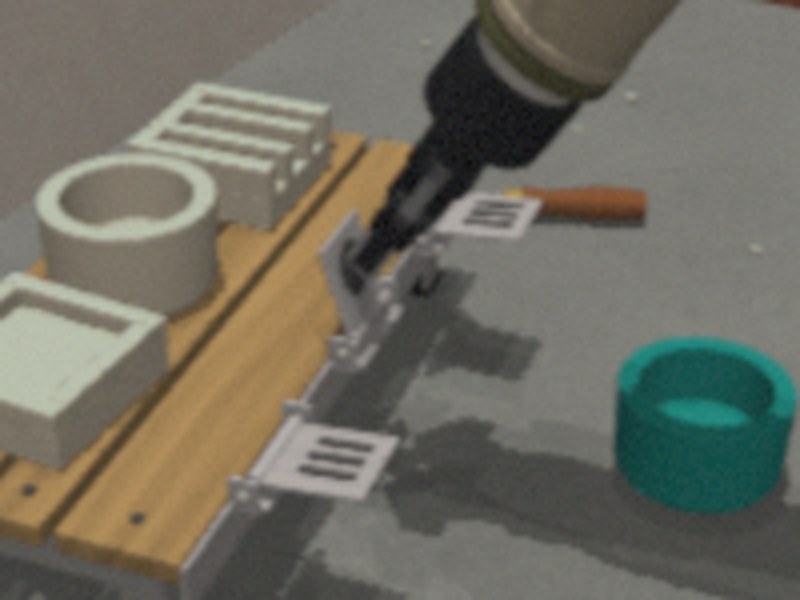

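The tag stands past upright, with its disc at about (350,262) and the fingertip on it. I fold it down.

{"op": "step_arm", "data": {
  "commands": [0, 0.005, 0.001, -0.001, 0, 0, 0, 0, 0.011, 0.002, -0.004, 0, 0, 0, 0, 0.016, 0.002, -0.007, 0, 0, 0, 0, 0.021, 0.003, -0.01, 0, 0, 0, 0, 0.026, 0.004, -0.014, 0, 0, 0, 0, 0.03, 0.005, -0.018, 0, 0, 0, 0, 0.036, 0.005, -0.024, 0, 0, 0, 0, 0.04, 0.006, -0.027, 0, 0, 0, 0, 0.044, 0.007, -0.029, 0, 0, 0, 0, 0.048, 0.007, -0.031, 0, 0, 0]
}}

```text
clock: 10.4
position: [0.6274, 0.0054, 0.1212]
ee_rot: [0.957, 0.076, 0.28, -0.023]
ft_force: [-0.9, -0.5, 0.9]
grip_width: 0.001
grasp_force: 0.5
```

```bash
python3 rel.py; python3 arc.py 57.4 160,165,170,175,180
```

```text
t 10.4 pos [0.6274 0.0054 0.1212] rot err/pi [ 0.0106 -0.0677 -0.001 ] F [-0.93 -0.52  0.91] q [ 0.8   0.21 -0.9   2.06  0.27  0.39 -1.68]
hinge-rel [33.8 -0.2 17.2] axis [ 0.533  0.086 -0.842]
160.0 [34.5 17.6] [0.001, 0.001, 0.001]
165.0 [37.3 15.6] [0.006, 0.001, -0.003]
170.0 [40.  13.2] [0.01, 0.002, -0.007]
175.0 [42.5 10.5] [0.014, 0.003, -0.011]
180.0 [44.7  7.3] [0.018, 0.003, -0.016]
[-0.151 -0.023 -0.104]
```

{"op": "step_arm", "data": {
  "commands": [0, 0.004, 0.001, -0.001, 0, 0, 0, 0, 0.006, 0.001, -0.003, 0, 0, 0, 0, 0.008, 0.002, -0.005, 0, 0, 0, 0, 0.01, 0.002, -0.007, 0, 0, 0, 0, 0.012, 0.002, -0.009, 0, 0, 0, 0, 0.014, 0.003, -0.011, 0, 0, 0, 0, 0.016, 0.003, -0.013, 0, 0, 0, 0, 0.018, 0.003, -0.015, 0, 0, 0, 0, 0.018, 0.003, -0.017, 0, 0, 0, 0, 0.018, 0.003, -0.017, 0, 0, 0]
}}

```text
clock: 11.65
position: [0.6381, 0.0072, 0.111]
ee_rot: [0.957, 0.076, 0.28, -0.023]
ft_force: [0.7, -0.6, -0.0]
grip_width: 0.003
grasp_force: 0.1
```

```bash
python3 rel.py; python3 - <<'E'
from plan import *
a=cv2.resize(camera("side")[:,:,::-1][110:260,230:430],None,fx=4,fy=4,interpolation=2);cv2.imwrite("pics/s7.png",a)
E
```

```text
t 11.65 pos [0.6381 0.0072 0.111 ] rot err/pi [ 0.0106 -0.0677 -0.001 ] F [ 0.67 -0.61 -0.  ] q [ 0.74  0.25 -0.85  2.05  0.34  0.37 -1.74]
hinge-rel [44.6 -0.2  7. ] axis [ 0.533  0.086 -0.842]
```

View pics/s7.png

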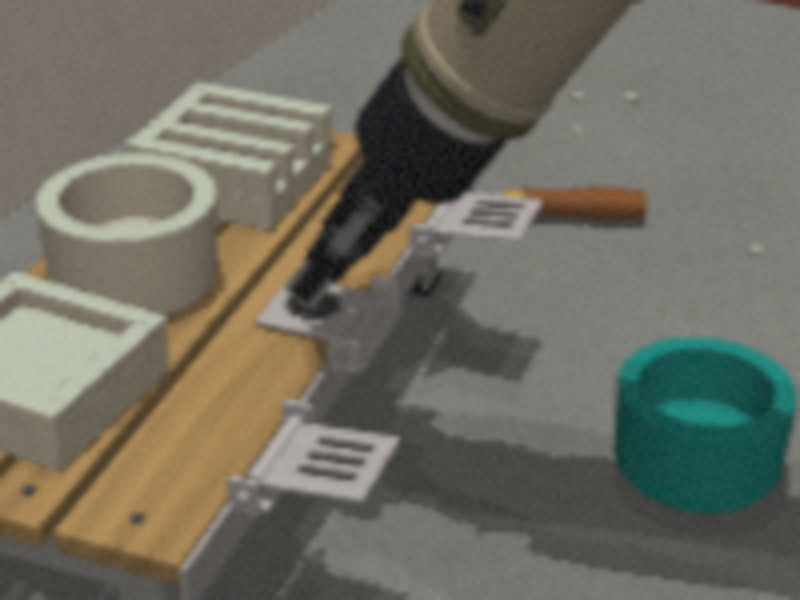

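The tag looks nearly flat, with its disc at (312,303). I press gently until I feel the stop.

{"op": "step_arm", "data": {
  "commands": [0, 0, 0, -0.001, 0, 0, 0, 0, 0, 0, -0.002, 0, 0, 0, 0, 0, 0, -0.003, 0, 0, 0, 0, 0, 0, -0.004, 0, 0, 0, 0, 0, 0, -0.005, 0, 0, 0, 0, 0, 0, -0.005, 0, 0, 0, 0, 0, 0, -0.005, 0, 0, 0, 0, 0, 0, -0.005, 0, 0, 0, 0, 0, 0, -0.005, 0, 0, 0, 0, 0, 0, -0.005, 0, 0, 0]
}}

```text
clock: 12.95
position: [0.6385, 0.0072, 0.1095]
ee_rot: [0.956, 0.077, 0.281, -0.022]
ft_force: [-18.1, -0.8, 22.7]
grip_width: 0.0
grasp_force: 11.3
```

```bash
python3 rel.py
```

```text
t 12.95 pos [0.6385 0.0072 0.1095] rot err/pi [ 0.0111 -0.0672 -0.001 ] F [-18.1   -0.77  22.73] q [ 0.73  0.25 -0.84  2.05  0.35  0.37 -1.74]
hinge-rel [45.  -0.3  5.5] axis [ 0.534  0.085 -0.841]
```

The fingertip is hard against the stop. I back off upwards, then away.

{"op": "step_arm", "data": {
  "commands": [0, 0, 0, 0.005, 0, 0, 0, 0, -0.002, 0, 0.015, 0, 0, 0, 0, -0.005, -0.001, 0.03, 0, 0, 0, 0, -0.012, -0.002, 0.06, 0, 0, 0, 0, -0.025, -0.004, 0.1, 0, 0, 0, 0, -0.04, -0.006, 0.14, 0, 0, 0, 0, -0.06, -0.01, 0.18, 0, 0, 0, 0, -0.08, -0.013, 0.2, 0, 0, 0, 0, -0.1, -0.016, 0.22, 0, 0, 0, 0, -0.1, -0.016, 0.22, 0, 0, 0]
}}

```text
clock: 14.2
position: [0.5782, -0.0028, 0.241]
ee_rot: [0.956, 0.076, 0.281, -0.021]
ft_force: [0.3, 0.2, -0.3]
grip_width: -0.0
grasp_force: 0.0
```

```bash
python3 rel.py; python3 - <<'E'
from plan import *
a=cv2.resize(camera("side")[:,:,::-1][110:260,230:400],None,fx=3,fy=3,interpolation=2)
b=cv2.imread("pics/side0.png");b=cv2.resize(b[110:260,230:400],None,fx=1.7,fy=1,interpolation=2)
w=cv2.resize(camera("wrist")[:,:,::-1],None,fx=.42*1.0,fy=.42)
c=np.zeros((450,790,3),np.uint8);c[:,:510]=a;c[:168,515:515+w.shape[1]]=w
cv2.imwrite("pics/s8.png",c)
E
```

```text
t 14.2 pos [ 0.5782 -0.0028  0.241 ] rot err/pi [ 0.0113 -0.0672 -0.0007] F [ 0.34  0.16 -0.26] q [ 1.08 -0.18 -0.99  2.03 -0.42  0.67 -1.11]
hinge-rel [-16.1  -0.7 137. ] axis [ 0.534  0.084 -0.841]
```

View pics/s8.png

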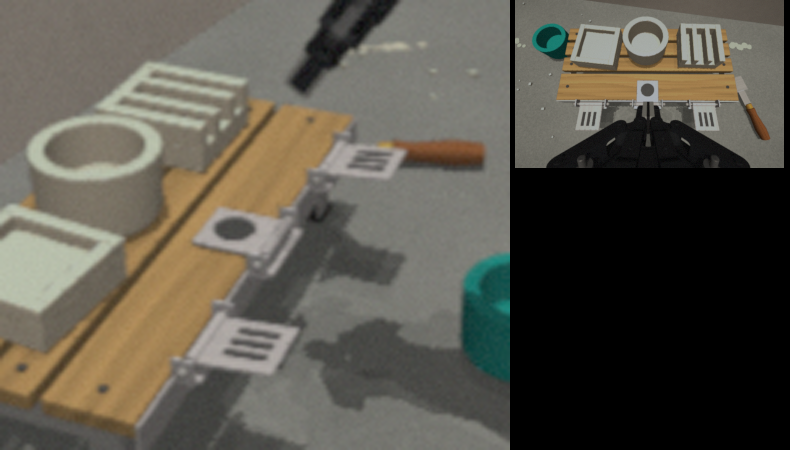

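The middle tag lies flat, disc up at (236,228). The other two tags still show their bars, the moulds and knife are where they were, and the arm is clear.

```bash
python3 -c "
from workcell import *
print(hand_in())"
```

```text
the job is handed in; nothing more can be done
None
```

The middle tag, in front of the white round mould, lies folded flat on the front board with its disc face up. The other two tags, the moulds and the putty knife look untouched in the last pictures, and the job was handed in at about 14 s.

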